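# Put the returned drill bits back into their stock trays

### The arm

A 7-joint arm with a two-finger parallel gripper is mounted at the origin on the work surface. World frame = base frame: x ahead of the robot, y to its left, z up, the work surface at z = 0. Lengths are in m, angles in degrees, forces in N, time in s.
With the tool pointing down it reaches from about 0.4 to 0.875 m from the base axis. Payload 4.4 kg.
Tool frame: the origin (TCP) lies on the mounting face of the last link; the fingertips stand 173 mm ahead of it and the grasp point (between the pads) lies ahead of it (manip.grasp_offset is the z of the grasp point in the tool frame, in m); z points along the fingers, y is the direction in which the jaws open and shut (so a half turn about z gives the same grasp; the last joint's range is limited). The gripper opens to 85 mm and grips with 20 to 120 N. Pads are 22 mm wide; open, the fingers measure 114 mm over their backs; the gripper's body (76 mm by 85 mm) begins 54 mm behind the grasp point. The pads swing forward as they close: fully open they stand 13 mm farther back than shut.
Start: joints at [62.005, 36.005, 2.206, 86.941, -1.547, 57.084, -1.146], TCP at [0.267, -0.593, 0.405] pointing down, gripper open.
Joint ranges: [-175.42, 175.42], [-21.48, 121.26], [-71.46, 75.88], [10.55, 141.38], [-63.04, 243.04], [13.31, 113.54], [-168.57, 168.57]. Speed limits (degrees/s): [147.25, 147.25, 180, 180, 180, 180, 180].

### API

Orientations are given as [roll, pitch, yaw] about the fixed x, y, z axes, in that order (R = Rz(yaw) Ry(pitch) Rx(roll)).
In Python, from bench import manip gives the robot as it stands.
- The arm moves only by the tool carry_out, never from a script. Its argument "rows" is a list of rows, each a list of 7 numbers: the shift along the tool's x, y, z in mm, then the turn, a rotation vector about the tool's x, y, z in degrees, then the opening in per cent of the stroke, from 0 (shut) to 100 (fully open). A call has 1 to 20 rows; each row is the pose to reach, as a shift and turn from the pose commanded when the call began, along the tool's axes at that moment; what a row does not reach only later rows make up. A row lasts 1/10 s, in which the tool goes at most 50 mm and 8.59 degrees, less where a joint would pass 70% of its speed; a pose out of reach is approached as far as the arm can. A call with a gripper value outside its range is refused whole. The fingers move at their own pace and stop on an object; "force" is the grip in N (left out, the last holds). Time passes only in rows, so rows that repeat a pose let the fingers close. It gives the time, the measured TCP pose, the force and the opening at its end, in the units of the state.
- manip.state(): the state, without advancing time (a new reading comes with each control period).
- manip.snapshot(name): name is "scene" or "top" or "wrist"; returns a dict with "img" (420x560x3 uint8, red, green, blue), "vertical_fov" (degrees; the focal length in pixels is half the picture's height over the tangent of half this angle, whatever the lens; pixels are square), "cx", "cy" (the principal point, pixels), "position" and "attitude" of the camera in the world; the wrist camera has in their place "T_tool_cam" (4x4, takes a point from camera to tool coordinates, whose origin is the TCP and whose axes are the flange's). Camera axes: x right, y down, z forward; pixel columns grow to the right and rows downward; lengths in m; the calibration is good to about 2 mm. A picture is of the moment at which its call begins: read the wrist's pose just before it. There is no depth.
- manip.hand_in(): hands the job in, once; it reports no verdict.
The state is a dict: "time_s": time; "qpos": joint angles; "qd": joint speeds; "effort": joint torques, N m; "ee_pos": TCP position; "eef_rot": TCP orientation; "wrist_force": force on the tool from outside, world axes, zero at the start; "ft_torque": the same for the moment, N m; "finger_gap": finger opening in m.
Only numpy, scipy, OpenCV 4.12 (cv2) and the standard library are available. Lean on these libraries where they do the work, as an engineer would, in place of code of your own. Each camera call takes 0.05 s, during which the arm holds its last target.

### The job

Four rock-drill bits have come back to the store and stand mixed up on the counter: a large button bit, a small button bit, a cross bit and a chisel bit. Put each one away in the one empty compartment of the tray that holds its own kind, standing upright on the tray floor like the others; set them down, do not drop them or knock them over, for the carbide chips. Leave the two plain chuck bushings standing where they are.

Things in the scene. Friction and masses are not known exactly. Their poses are not given: they have to be found in the camera images.
- large_button_bit: Large button drill bit, dark steel, 90 mm high, 0.75 kg: round skirt of 40 mm diameter up to 52 mm, then a round head of 51 mm diameter (58 to 84 mm up; grip there) with nine bright domed buttons on its face. Origin: centre of its underside, z up along its axis. Loose, standing upright on its skirt on the counter.
- small_button_bit: Small button drill bit, dark steel, 70 mm high, 0.28 kg: round skirt of 28 mm diameter up to 42 mm, then a round head of 34 mm diameter (46 to 66 mm up; grip there) with six bright domed buttons on its face. Origin: centre of its underside, z up along its axis. Loose, standing upright on its skirt on the counter.
- cross_bit: Cross drill bit, dark steel, 85 mm high, 0.5 kg: round skirt of 36 mm diameter up to 46 mm, round head of 42 mm diameter (46 to 70 mm up; grip there), on top two bright blades crossing in an X, along its x and y axes. Origin: centre of its underside, z up along its axis. Loose, standing upright on its skirt on the counter.
- chisel_bit: Chisel drill bit, dark steel, 78 mm high, 0.38 kg: round skirt of 32 mm diameter up to 34 mm, round head of 38 mm diameter (34 to 60 mm up; grip there), on top one single bright blade along its x axis. Origin: centre of its underside, z up along its axis. Loose, standing upright on its skirt on the counter.
- tray_large_button: Fixed bare sheet-metal stock tray, 218 x 76 mm, walls 18 high, floor 6 thick; origin: centre of its underside, x along the row, away from the robot. Three compartments 66 mm square inside at x = -71, 0, +71 mm. Middle and far ones hold large button bits (51 mm heads); the one nearest the robot (x = -71) is empty. This stock is fixed, as tall as the loose bit.
- tray_small_button: Fixed bare sheet-metal stock tray, 218 x 76 mm, walls 18 high, floor 6 thick; origin: centre of its underside, x along the row, away from the robot. Three compartments 66 mm square inside at x = -71, 0, +71 mm. Near and far ones hold small button bits (34 mm heads); the middle one (x = 0) is empty. This stock is fixed, as tall as the loose bit.
- tray_cross: Fixed bare sheet-metal stock tray, 218 x 76 mm, walls 18 high, floor 6 thick; origin: centre of its underside, x along the row, away from the robot. Three compartments 66 mm square inside at x = -71, 0, +71 mm. Middle and far ones hold cross bits (X of two blades); the one nearest the robot (x = -71) is empty. This stock is fixed, as tall as the loose bit.
- tray_chisel: Fixed bare sheet-metal stock tray, 218 x 76 mm, walls 18 high, floor 6 thick; origin: centre of its underside, x along the row, away from the robot. Three compartments 66 mm square inside at x = -71, 0, +71 mm. Near and far ones hold chisel bits (one single blade); the middle one (x = 0) is empty. This stock is fixed, as tall as the loose bit.
- bushing_1: Chuck bushing, not a bit: plain dark steel sleeve 62 mm high, 46 mm in diameter with a 41 mm collar on top and a round black hole of 25 mm in its flat top; 0.55 kg. Origin: centre of its underside. Stands loose among the bits; stays where it is.
- bushing_2: Chuck bushing, not a bit: plain dark steel sleeve 62 mm high, 46 mm in diameter with a 41 mm collar on top and a round black hole of 25 mm in its flat top; 0.55 kg. Origin: centre of its underside. Stands loose among the bits; stays where it is.
Things that resemble listed ones, but are neither listed nor needed, are in the scene too. Leave any yellow look-alike of the bushing_2 alone.

How it is judged:
By the outcome, as a careful person would: the job done as asked, in the order asked, and still so for the second after the job is handed in, with the robot touching nothing.
It also fails if it takes over 96 s, if anything falls off the work surface, if the arm or the gripper's body presses on something with over 40 N, if the wrist force passes 120 N, or if a joint passes its speed limit or range.

## Working session

There is one attempt and no reset: what is moved stays moved. The work goes in short steps, Python scripts to look and compute and a tool call to move; the robot and the scene stay as the last step left them, time stands still between calls to the robot, and variables do not carry over. Pictures are saved under pics/ and viewed, and the job is handed in when it is done.

Besides the shell and the picture viewer there is one more tool, called after "Request:" in YAML: its name, and indented under it one key for each argument. carry_out: Moves the arm, as the interface text tells. Its arguments: {"type":"object","properties":{"rows":{"type":"array","items":{"type":"array","items":{"type":"number"}}},"force":{"type":"number"}},"required":["rows"]}

```bash
mkdir -p pics; ls; cat > h.py <<'E'
import numpy as np, cv2
from bench import manip
def snap(n,fn):
    s=manip.snapshot(n); cv2.imwrite('pics/'+fn+'.png',cv2.cvtColor(s['img'],cv2.COLOR_RGB2BGR)); return s
E
python3 - <<'E'
from h import *
print(manip.grasp_offset, manip.state())
for n in ['scene','top','wrist']:
    s=snap(n,n+'0'); print({k:v for k,v in s.items() if k!='img'})
    import pickle; pickle.dump(s,open(n+'0.pkl','wb'))
E
```

```text
pics
0.1547 {'time_s': 0.0, 'qpos': array([62.00414387, 36.05777416,  2.2018216 , 86.99521451, -1.54684337,
       57.08301827, -1.14544747]), 'qd': array([-0.02129723, -0.07131894,  0.06248987, -0.0457094 ,  0.02560317,
       -0.02021295,  0.12338396]), 'effort': array([-7.61503434e-04, -5.63409376e+01,  1.22559182e+00, -1.93450695e+01,
        1.08840445e-02,  1.03209246e-02, -1.10592171e-05]), 'ee_pos': array([ 0.26663417, -0.59247819,  0.40380584]), 'eef_rot': array([-1.79893652e+02,  1.00922041e-03,  2.42269588e+01]), 'wrist_force': array([-0.82565777, -0.585667  , -1.28962536]), 'ft_torque': array([-0.00601607,  0.00295916, -0.01912694]), 'finger_gap': 0.08508617991841497}
{'vertical_fov': 45.646938036020416, 'cx': 279.56627353516575, 'cy': 204.76331527939536, 'position': array([ 1.01102659, -0.11907238,  0.82242889]), 'attitude': array([-145.38572211,    0.65143794,   75.38354151])}
{'vertical_fov': 55.85207560790626, 'cx': 285.2194080905369, 'cy': 209.8473127727867, 'position': array([0.42444706, 0.01484826, 0.8884319 ]), 'attitude': array([-1.75522025e+02,  7.14204161e-02, -9.14853621e+01])}
{'vertical_fov': 71.50351481199894, 'cx': 281.76883537399505, 'cy': 207.03723043736997, 'T_tool_cam': array([[-5.88225380e-04, -9.51217612e-01, -3.08520192e-01,
         7.92560132e-02],
       [ 9.99999448e-01, -2.90813419e-04, -1.00997671e-03,
         7.97996171e-05],
       [ 8.70985825e-04, -3.08520616e-01,  9.51217258e-01,
         3.00947076e-02],
       [ 0.00000000e+00,  0.00000000e+00,  0.00000000e+00,
         1.00000000e+00]])}
```

View pics/scene0.png

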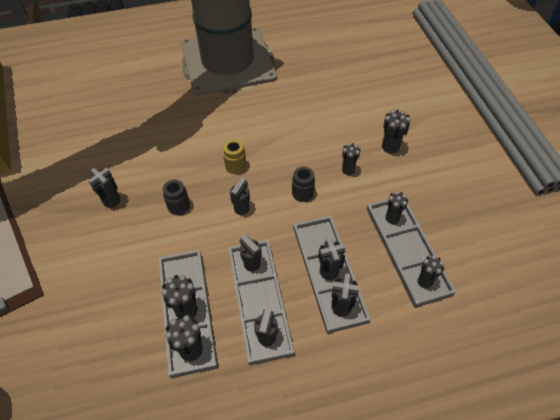

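View pics/top0.png

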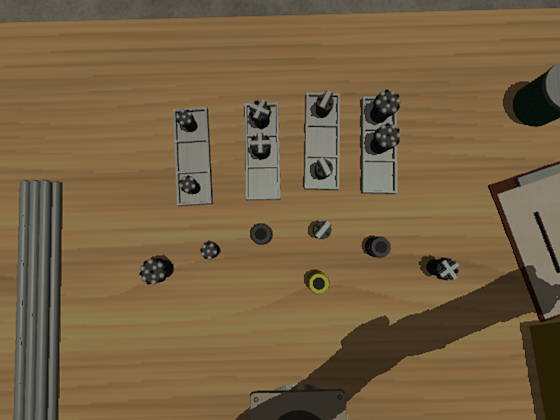

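View pics/wrist0.png

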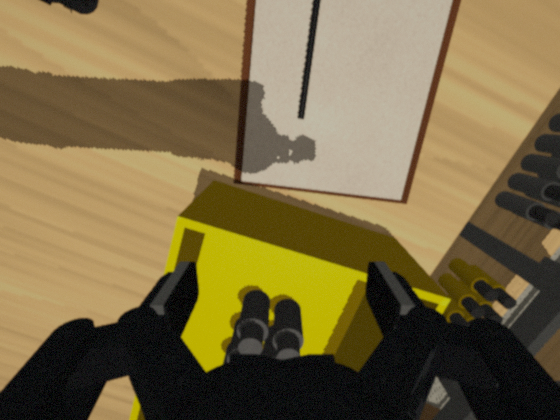

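```bash
cat >> h.py <<'E'
from scipy.spatial.transform import Rotation as Ro
def campose(s,st=None):
    if 'position' in s:
        return np.array(s['position']), Ro.from_euler('xyz',s['attitude'],degrees=True).as_matrix()
    R=Ro.from_euler('xyz',st['eef_rot'],degrees=True).as_matrix(); T=s['T_tool_cam']
    return np.array(st['ee_pos'])+R@T[:3,3], R@T[:3,:3]
def f_(s): return s['img'].shape[0]/2/np.tan(np.radians(s['vertical_fov']/2))
def ray(s,u,v,z,st=None):
    p,R=campose(s,st); f=f_(s)
    d=R@np.array([(u-s['cx'])/f,(v-s['cy'])/f,1]); return p+d*(z-p[2])/d[2]
def proj(s,P,st=None):
    p,R=campose(s,st); c=R.T@(np.asarray(P)-p); f=f_(s)
    return np.array([s['cx']+f*c[0]/c[2], s['cy']+f*c[1]/c[2]])
def crop(s,x0,y0,x1,y1,k,fn):
    im=cv2.cvtColor(s['img'],cv2.COLOR_RGB2BGR)[y0:y1,x0:x1]
    cv2.imwrite('pics/'+fn+'.png',cv2.resize(im,None,fx=k,fy=k,interpolation=cv2.INTER_CUBIC))
E
python3 - <<'E'
from h import *
import pickle
t=pickle.load(open('top0.pkl','rb')); s=pickle.load(open('scene0.pkl','rb'))
crop(t,130,80,410,215,2.8,'tA'); crop(t,130,205,470,300,2.3,'tB'); crop(s,70,90,450,290,2,'sA')
E
```

```text
(no output)
```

View pics/tA.png

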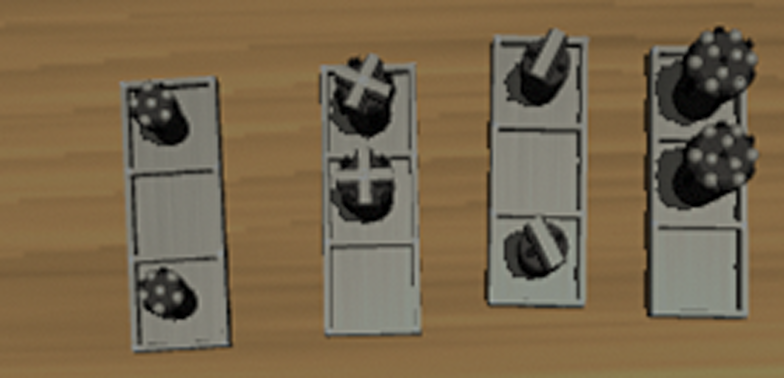

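View pics/tB.png

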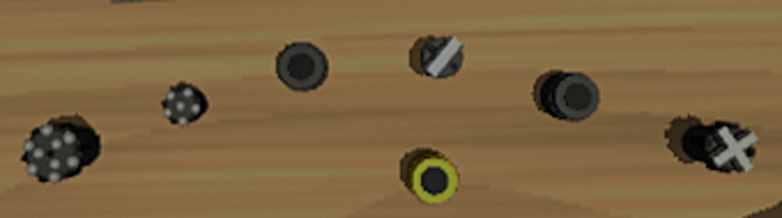

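View pics/sA.png

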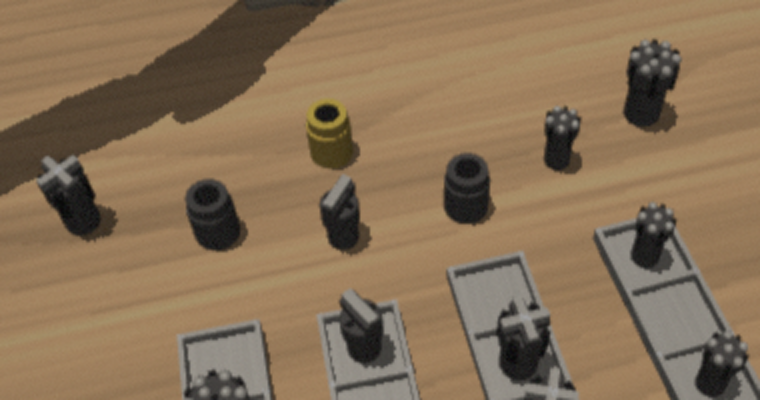

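```bash
python3 - <<'E'
from h import *
import pickle
t=pickle.load(open('top0.pkl','rb')); s=pickle.load(open('scene0.pkl','rb'))
np.set_printoptions(precision=4,suppress=True)
tr={'small':[(121,83),(215,77),(231,346),(134,351)],'cross':[(320,67),(414,63),(420,334),(325,336)],'chisel':[(494,37),(588,38),(584,306),(488,303)],'large':[(652,47),(744,45),(747,317),(650,314)]}
for n,c in tr.items():
    P=np.array([ray(t,130+u/2.8,80+v/2.8,.018) for u,v in c])[:,:2]
    ax=(P[0]+P[1]-P[2]-P[3])/2
    print(n,P.mean(0),'len',np.linalg.norm(ax),'wid',np.linalg.norm(P[0]+P[3]-P[1]-P[2])/2,'yaw',np.degrees(np.arctan2(ax[1],ax[0])))
b={'large':(52,153,.088,652,60),'small':(183,104,.068,563,120),'cross':(735,149,.085,63,172),'chisel':(445,57,.078,340,192),'bu1':(302,67,.062,467,165),'bu2':(577,97,.062,209,193)}
for n,(u,v,z,a,c) in b.items():
    p=ray(t,130+u/2.3,205+v/2.3,z); q=ray(s,70+a/2,90+c/2,z); print(n,p,q,np.hypot(*p[:2]))
E
```

```text
small [0.6182 0.2174] len 0.21715447170441143 wid 0.0760526880920919 yaw 2.6065433703659884
cross [0.6256 0.0624] len 0.2182699391577115 wid 0.07528774054285392 yaw -0.07457121793394847
chisel [ 0.6456 -0.0727] len 0.2167019507998056 wid 0.07578826243368302 yaw -2.95964680277564
large [ 0.6343 -0.1997] len 0.21834558565480355 wid 0.07528610934992398 yaw -2.445317380271183
large [0.3702 0.283  0.088 ] [0.3783 0.2802 0.088 ] 0.46593795294895174
small [0.4093 0.1723 0.068 ] [0.4143 0.1751 0.068 ] 0.44409187372069214
cross [ 0.358  -0.3128  0.085 ] [ 0.3658 -0.3054  0.085 ] 0.4753931050737232
chisel [ 0.445  -0.0629  0.078 ] [ 0.4514 -0.0581  0.078 ] 0.4494577876407367
bu1 [0.4398 0.0653 0.062 ] [0.4395 0.0689 0.062 ] 0.4445839939430864
bu2 [ 0.4063 -0.1823  0.062 ] [ 0.408  -0.1776  0.062 ] 0.4453249672487545
```

```bash
cat >> h.py <<'E'
def go(x,y,z,yaw=0,g=None):
    st=manip.state(); R=Ro.from_euler('xyz',st['eef_rot'],degrees=True)
    d=R.inv().apply(np.array([x,y,z])-st['ee_pos'])*1000
    Rt=Ro.from_euler('xyz',[180,0,yaw],degrees=True)
    print('shift',d.round(1),'turn',(R.inv()*Rt).as_rotvec(degrees=True).round(2),'at',st['ee_pos'].round(4),st['eef_rot'].round(2),'gap',round(st['finger_gap'],4),'F',st['wrist_force'].round(1),'t',st['time_s'])
E
python3 -c "
from h import *
go(.362,-.309,.38); go(.362,-.309,.3)"
```

```text
shift [ 203.3 -219.4   24.3] turn [-8.000e-02  2.000e-02  2.422e+01] at [ 0.2666 -0.5925  0.404 ] [-179.91    0.     24.22] gap 0.0852 F [ 0.4 -0.5 -0.5] t 0.15
shift [ 203.3 -219.3  104.3] turn [-8.000e-02  2.000e-02  2.422e+01] at [ 0.2666 -0.5925  0.404 ] [-179.91    0.     24.22] gap 0.0852 F [ 0.4 -0.5 -0.5] t 0.15
```

Request:
carry_out:
  rows:
    - [20,-22,2,0,0,3,100]
    - [50,-55,5,0,0,6,100]
    - [80,-88,8,0,0,10,100]
    - [110,-121,12,0,0,13,100]
    - [140,-154,16,0,0,17,100]
    - [165,-180,30,0,0,20,100]
    - [185,-200,50,0,0,22,100]
    - [197,-213,75,0,0,24.2,100]
    - [203,-219,95,0,0,24.2,100]
    - [203,-219,103,0,0,24.2,100]
    - [203,-219,103,0,0,24.2,100]
    - [203,-219,103,0,0,24.2,100]
    - [203,-219,103,0,0,24.2,100]

```text
time_s: 1.45
ee_pos: [0.3619, -0.3108, 0.3026]
eef_rot: [179.9, -0.1, -0.1]
wrist_force: [-0.5, -1.0, -0.8]
finger_gap: 0.0854
```

```bash
cat >> h.py <<'E'
import pickle
def wsnap(n):
    st=manip.state(); s=snap('wrist',n); pickle.dump((s,st),open(n+'.pkl','wb')); return s,st
E
python3 -c "
from h import *
s,st=wsnap('w1'); print(st['ee_pos'],st['eef_rot'],st['qpos']); print(proj(s,[.358,-.3128,.085],st),proj(s,[.358,-.3128,.0],st))"
```

```text
[ 0.36193671 -0.31081964  0.30257438] [ 1.79914895e+02 -8.33335299e-02 -6.42535299e-02] [ 32.52184094  31.59415521   6.84090441 119.8371017   -7.40268994
  28.83490693 -45.22206421]
[284.39906791 237.82013694] [283.59847146 202.33242597]
```

View pics/w1.png

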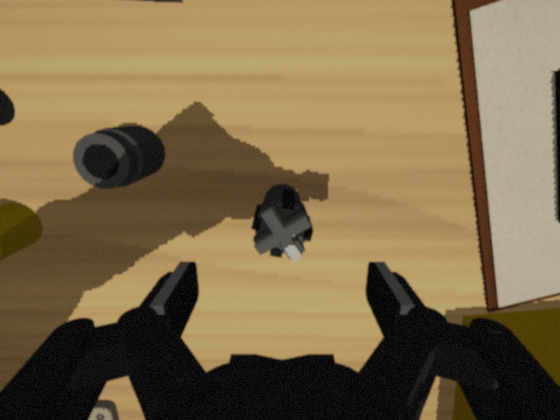

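```bash
python3 -c "
from h import *
s,st=pickle.load(open('w1.pkl','rb')); crop(s,230,170,340,270,6,'w1c')"
```

```text
(no output)
```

View pics/w1c.png

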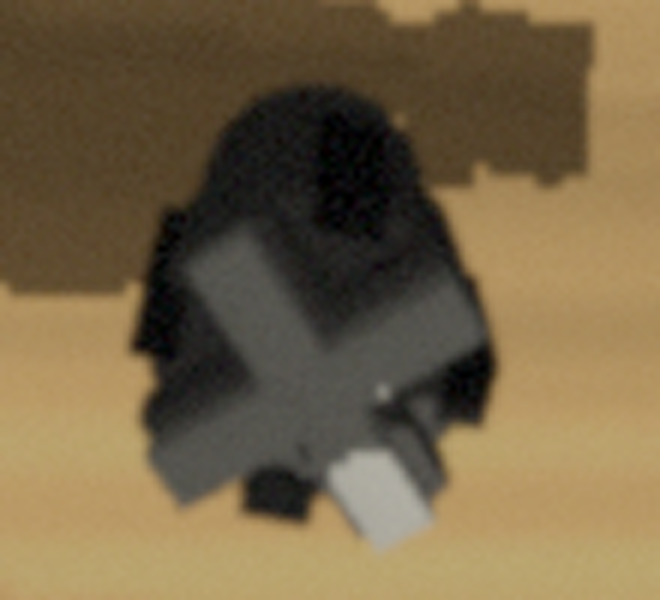

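```bash
python3 -c "
from h import *
s,st=pickle.load(open('w1.pkl','rb')); print(ray(s,282.3,235,.085,st), ray(s,282,184.5,.0,st)-[.018,0,0], ray(s,230+138/6,205,.058,st)[1],ray(s,230+492/6,205,.058,st)[1])
go(.3605,-.3108,.2127)
"
```

```text
[ 0.36014306 -0.31133366  0.085     ] [ 0.35786681 -0.31126447  0.        ] -0.2888117703838186 -0.33432520033829377
shift [-1.6  0.  89.9] turn [ 0.08 -0.08 -0.05] at [ 0.362  -0.3107  0.3026] [ 1.7992e+02 -8.0000e-02 -5.0000e-02] gap 0.0855 F [-0.  -0.5 -0.1] t 1.5
```

Request:
carry_out:
  rows:
    - [-1,0.5,10,0,0,0,100]
    - [-2,0.5,25,0,0,0,100]
    - [-2,0.5,45,0,0,0,100]
    - [-2,0.5,65,0,0,0,100]
    - [-2,0.5,80,0,0,0,100]
    - [-2,0.5,89,0,0,0,100]
    - [-2,0.5,92,0,0,0,100]
    - [-2,0.5,92,0,0,0,100]
    - [-2,0.5,92,0,0,0,100]
  force: 70

```text
time_s: 2.4
ee_pos: [0.3602, -0.3105, 0.2102]
eef_rot: [180.0, -0.0, 0.0]
wrist_force: [0.1, -0.5, -1.2]
finger_gap: 0.0856
```

```bash
python3 -c "
from h import *
s,st=wsnap('w2'); go(.3595,-.3112,.210)"
```

```text
shift [-0.7  0.7  0.3] turn [ 0.05 -0.06  0.02] at [ 0.3602 -0.3105  0.2103] [ 1.7995e+02 -6.0000e-02  2.0000e-02] gap 0.0852 F [ 1.2 -0.6 -0. ] t 2.45
```

View pics/w2.png

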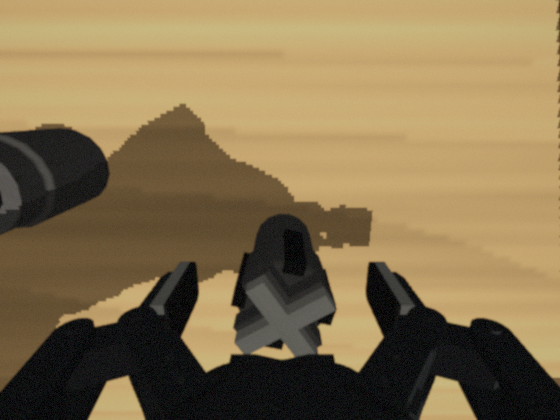

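Request:
carry_out:
  rows:
    - [-0.5,0.7,0,0,0,0,80]
    - [-0.5,0.7,0,0,0,0,65]
    - [-0.5,0.7,0,0,0,0,57]
    - [-0.5,0.7,0,0,0,0,53]
    - [-0.5,0.7,0,0,0,0,49]
    - [-0.5,0.7,0,0,0,0,45]
    - [-0.5,0.7,0,0,0,0,40]
    - [-0.5,0.7,0,0,0,0,40]
    - [-0.5,0.7,0,0,0,0,40]
    - [-0.5,0.7,0,0,0,0,40]
  force: 70

```text
time_s: 3.45
ee_pos: [0.3595, -0.3112, 0.2101]
eef_rot: [180.0, -0.0, 0.0]
wrist_force: [-0.7, -0.4, 5.1]
finger_gap: 0.0406
```

```bash
python3 -c "
from h import *
go(.3595,-.3112,.210)"
```

```text
shift [-0.   0.   0.1] turn [ 0.03 -0.03  0.  ] at [ 0.3595 -0.3112  0.2101] [ 1.7997e+02 -3.0000e-02  0.0000e+00] gap 0.0406 F [-0.7 -0.4  5.1] t 3.45
```

Request:
carry_out:
  rows:
    - [0,0,-4,0,0,0,40]
    - [0,0,-12,0,0,0,40]
    - [0,0,-25,0,0,0,40]
    - [0,0,-45,0,0,0,40]
    - [0,0,-70,0,0,0,40]
    - [0,0,-95,0,0,0,40]
    - [0,0,-112,0,0,0,40]
    - [0,0,-120,0,0,0,40]
    - [0,0,-122,0,0,0,40]
    - [0,0,-122,0,0,0,40]

```text
time_s: 4.45
ee_pos: [0.3593, -0.3107, 0.3314]
eef_rot: [-180.0, 0.0, 0.0]
wrist_force: [-0.2, 1.2, -6.2]
finger_gap: 0.0409
```

```bash
python3 -c "
from h import *
s,st=wsnap('w3'); go(.5546,.0625,.332)"
```

```text
shift [ 195.6 -373.    -0.8] turn [-0.06  0.07  0.03] at [ 0.3592 -0.3106  0.331 ] [-1.7994e+02  7.0000e-02  3.0000e-02] gap 0.0405 F [ 0.4 -0.2 -5.5] t 4.5
```

View pics/w3.png

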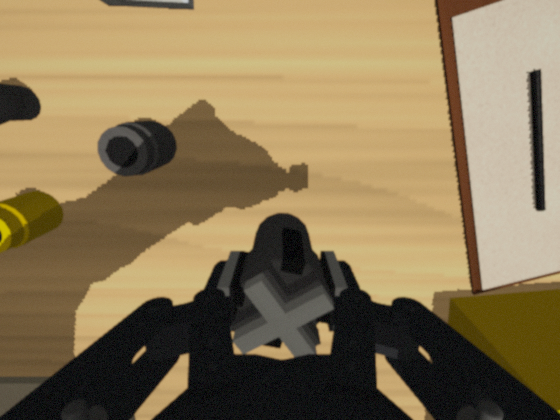

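Request:
carry_out:
  rows:
    - [4,-8,0,0,0,0,40]
    - [13,-25,0,0,0,0,40]
    - [28,-52,0,0,0,0,40]
    - [46,-87,0,0,0,0,40]
    - [66,-125,0,0,0,0,40]
    - [86,-164,0,0,0,0,40]
    - [106,-203,0,0,0,0,40]
    - [126,-242,0,0,0,0,40]
    - [146,-280,0,0,0,0,40]
    - [164,-314,0,0,0,0,40]
    - [179,-342,0,0,0,0,40]
    - [189,-361,0,0,0,0,40]
    - [194,-370,0,0,0,0,40]
    - [195.5,-373,0,0,0,0,40]
    - [195.5,-373,0,0,0,0,40]
    - [195.5,-373,0,0,0,0,40]

```text
time_s: 6.1
ee_pos: [0.5543, 0.0605, 0.3315]
eef_rot: [179.9, 0.1, -0.1]
wrist_force: [0.8, 0.4, -5.5]
finger_gap: 0.0405
```

```bash
python3 -c "
from h import *
s,st=wsnap('w4'); go(.5546,.0625,.332);
for dx in(-.033,.033):
  for dy in (-.033,.033): print(proj(s,[.5546+dx,.0625+dy,.018],st))"
```

```text
shift [ 0.3 -2.  -0.4] turn [ 0.05  0.05 -0.11] at [0.5543 0.0605 0.3316] [ 1.7995e+02  5.0000e-02 -1.1000e-01] gap 0.0402 F [ 0.2 -0.2 -6.3] t 6.15
[311.53000271 224.7591614 ]
[248.21696278 224.90432135]
[313.5162082  161.49724854]
[245.6353857  161.66061051]
```

View pics/w4.png

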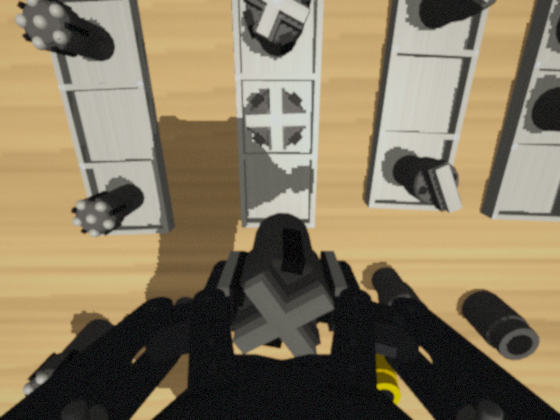

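```bash
python3 -c "
from h import *
s,st=pickle.load(open('w4.pkl','rb')); crop(s,215,50,345,250,3.9,'w4c')
t=pickle.load(open('top0.pkl','rb')); crop(t,235,95,290,210,5,'tc')
for v in (152,154,222,227): print(v,ray(s,280,v,.018,st)[:2],ray(s,280,v,.006,st)[:2])
"
```

```text
152 [0.59682726 0.06204629] [0.5952742  0.06211942]
154 [0.59491589 0.06205442] [0.59328187 0.0621279 ]
222 [0.52475735 0.0623528 ] [0.52015193 0.06243892]
227 [0.51916803 0.06237658] [0.5143259 0.0624637]
```

View pics/w4c.png

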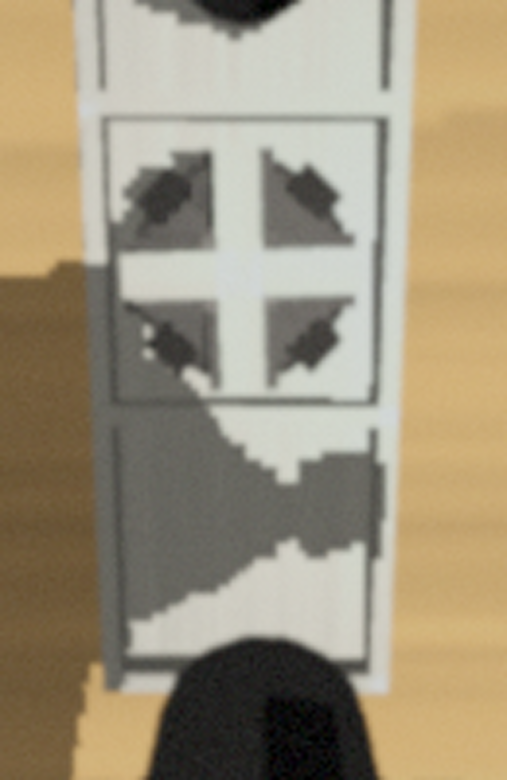

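View pics/tc.png

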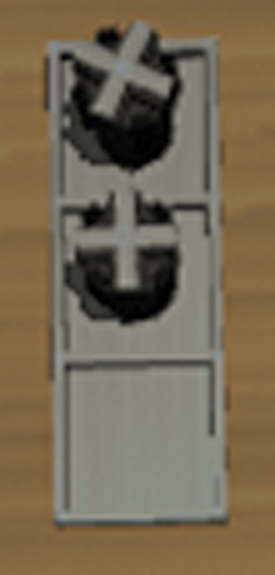

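Request:
carry_out:
  rows:
    - [1,-2,5,0,0,0,40]
    - [2,-2.5,17,0,0,0,40]
    - [2,-2.5,35,0,0,0,40]
    - [2,-2.5,55,0,0,0,40]
    - [2,-2.5,75,0,0,0,40]
    - [2,-2.5,92,0,0,0,40]
    - [2,-2.5,103,0,0,0,40]
    - [2,-2.5,109,0,0,0,40]
    - [2,-2.5,112,0,0,0,40]
    - [2,-2.5,113,0,0,0,40]
    - [2,-2.5,113,0,0,0,40]
    - [2,-2.5,113,0,0,0,40]

```text
time_s: 7.35
ee_pos: [0.5571, 0.0646, 0.2194]
eef_rot: [-180.0, -0.1, 0.0]
wrist_force: [0.0, -0.4, -5.8]
finger_gap: 0.0409
```

```bash
python3 -c "
from h import *
s,st=wsnap('w5'); go(.5565,.063,.2161)"
```

```text
shift [-0.6  1.7  3.2] turn [-0.01 -0.07  0.02] at [0.5571 0.0647 0.2193] [-1.7999e+02 -7.0000e-02  2.0000e-02] gap 0.0406 F [-0.2  0.1 -5.7] t 7.4
```

View pics/w5.png

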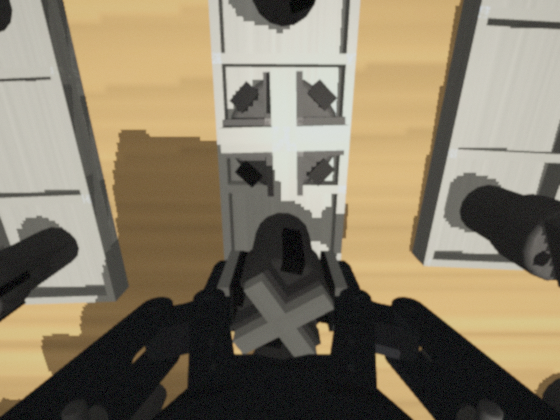

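Request:
carry_out:
  rows:
    - [0,1,0.7,0,0,0,40]
    - [0,1,1.4,0,0,0,40]
    - [0,1,2,0,0,0,40]
    - [0,1,2.5,0,0,0,40]
    - [0,1,3,0,0,0,40]
    - [0,1,3,0,0,0,40]
    - [0,1,3,0,0,0,40]

```text
time_s: 8.1
ee_pos: [0.5569, 0.0636, 0.2162]
eef_rot: [-180.0, -0.0, 0.0]
wrist_force: [-2.0, -0.5, 3.5]
finger_gap: 0.0403
```

Request:
carry_out:
  rows:
    - [0,0,0,0,0,0,47]
    - [0,0,0,0,0,0,50]
    - [0,0,0,0,0,0,53]
    - [0,0,0,0,0,0,60]
    - [0,0,0,0,0,0,75]
    - [0,0,0,0,0,0,90]
    - [0,0,0,0,0,0,90]
    - [0,0,-5,0,0,0,90]
    - [0,0,-20,0,0,0,90]
    - [0,0,-45,0,0,0,90]
    - [0,0,-75,0,0,0,95]
    - [0,0,-95,0,0,0,100]
    - [0,0,-100,0,0,0,100]
    - [0,0,-100,0,0,0,100]

```text
time_s: 9.5
ee_pos: [0.557, 0.0637, 0.3164]
eef_rot: [-180.0, -0.1, 0.0]
wrist_force: [0.0, -0.2, -0.7]
finger_gap: 0.0857
```

```bash
python3 -c "
from h import *
s,st=wsnap('w6'); go(.446,-.061,.31)"
```

```text
shift [-110.6  124.6    5.5] turn [-0.    0.02  0.03] at [0.5566 0.0637 0.3154] [-1.8e+02  2.0e-02  3.0e-02] gap 0.0854 F [-0.5  0.5  0.1] t 9.55
```

View pics/w6.png

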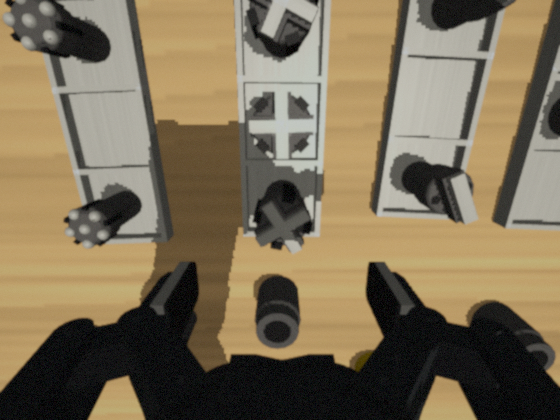

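Request:
carry_out:
  rows:
    - [-6,7,0,0,0,0,100]
    - [-20,23,0,0,0,0,100]
    - [-42,48,0,0,0,0,100]
    - [-66,75,2,0,0,0,100]
    - [-88,100,6,0,0,0,100]
    - [-103,116,12,0,0,0,100]
    - [-110,123,17,0,0,0,100]
    - [-111,125,18,0,0,0,100]
    - [-111,125,18,0,0,0,100]
    - [-111,125,18,0,0,0,100]

```text
time_s: 10.55
ee_pos: [0.4468, -0.0606, 0.2976]
eef_rot: [-180.0, -0.0, 0.1]
wrist_force: [-0.2, 0.4, 0.4]
finger_gap: 0.0853
```

```bash
python3 -c "
from h import *
s,st=wsnap('w7'); go(.446,-.061,.30); print(proj(s,[.445,-.0629,.078],st));crop(s,225,165,345,275,5,'w7c')"
```

```text
shift [-0.8  0.5 -2.3] turn [-0.02 -0.06  0.13] at [ 0.4468 -0.0605  0.2977] [-1.7998e+02 -6.0000e-02  1.3000e-01] gap 0.0855 F [ 0.1 -1.1 -0.1] t 10.6
[285.42562253 233.69326056]
```

View pics/w7.png

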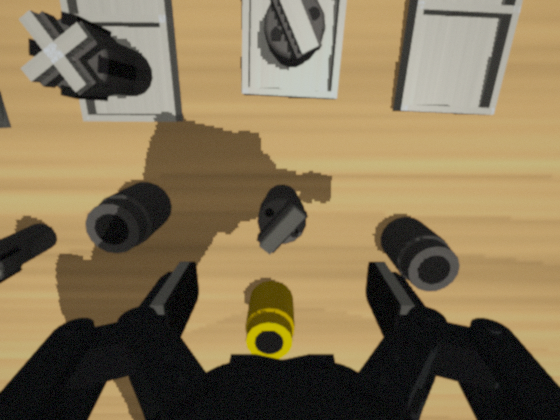

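View pics/w7c.png

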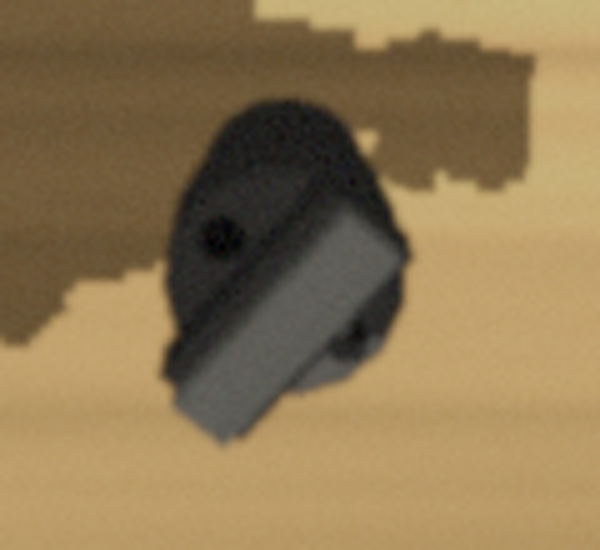

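```bash
python3 -c "
from h import *
s,st=pickle.load(open('w7.pkl','rb')); print(ray(s,282.7,230.4,.078,st), ray(s,282.2,185,0,st)-[.016,0,0],ray(s,282.2,215,.055,st))
go(.447,-.0608,.199)"
```

```text
[ 0.44749857 -0.06097491  0.078     ] [ 0.4452722  -0.06061124  0.        ] [ 0.45080676 -0.06062175  0.055     ]
shift [ 0.1  0.3 98.7] turn [-0.02 -0.06  0.13] at [ 0.4468 -0.0605  0.2977] [-1.7998e+02 -6.0000e-02  1.3000e-01] gap 0.0855 F [ 0.1 -1.1 -0.1] t 10.6
```

Request:
carry_out:
  rows:
    - [0,0.3,8,0,0,0,100]
    - [0,0.3,25,0,0,0,100]
    - [0,0.3,45,0,0,0,100]
    - [0,0.3,65,0,0,0,100]
    - [0,0.3,83,0,0,0,100]
    - [0,0.3,94,0,0,0,95]
    - [0,0.3,98,0,0,0,80]
    - [0,0.3,98,0,0,0,65]
    - [0,0.3,98,0,0,0,55]
    - [0,0.3,98,0,0,0,50]
    - [0,0.3,98,0,0,0,46]
    - [0,0.3,98,0,0,0,42]
    - [0,0.3,98,0,0,0,38]
    - [0,0.3,98,0,0,0,35]
    - [0,0.3,98,0,0,0,35]
    - [0,0.3,98,0,0,0,35]
    - [0,0.3,98,0,0,0,35]

```text
time_s: 12.3
ee_pos: [0.446, -0.0615, 0.2004]
eef_rot: [-179.9, -0.0, 0.0]
wrist_force: [-0.0, 1.8, 5.4]
finger_gap: 0.0366
```

```bash
python3 -c "
from h import *
go(.447,-.0608,.199)"
```

```text
shift [ 1.  -0.7  1.4] turn [-0.06 -0.05  0.04] at [ 0.446  -0.0615  0.2004] [-1.7994e+02 -5.0000e-02  4.0000e-02] gap 0.0366 F [-0.   1.8  5.4] t 12.3
```

Request:
carry_out:
  rows:
    - [0,0,-4,0,0,0,35]
    - [0,0,-12,0,0,0,35]
    - [0,0,-28,0,0,0,35]
    - [0,0,-50,0,0,0,35]
    - [0,0,-75,0,0,0,35]
    - [0,0,-100,0,0,0,35]
    - [2,0,-118,0,0,0,35]
    - [10,0,-127,0,0,0,35]
    - [25,1,-130,0,0,0,35]
    - [47,2,-130,0,0,0,35]
    - [75,4,-130,0,0,0,35]
    - [105,6,-130,0,0,0,35]
    - [135,8,-130,0,0,0,35]
    - [163,9,-130,0,0,0,35]
    - [184,10,-130,0,0,0,35]
    - [196,11,-130,0,0,0,35]
    - [200,11,-130,0,0,0,35]
    - [200,11,-130,0,0,0,35]
    - [200,11,-130,0,0,0,35]

```text
time_s: 14.2
ee_pos: [0.6449, -0.0727, 0.3296]
eef_rot: [-180.0, 0.1, -0.0]
wrist_force: [-0.2, 0.5, -3.0]
finger_gap: 0.0366
```

```bash
python3 -c "
from h import *
s,st=wsnap('w8'); go(.646,-.0725,.208);
for dx in(-.033,.033):
  for dy in (-.033,.033): print(proj(s,[.6456+dx+.052*dy,-.0727+dy-.052*dx,.018],st))"
```

```text
shift [ 1.200e+00 -1.000e-01  1.217e+02] turn [-0.01  0.07 -0.01] at [ 0.645  -0.0726  0.3297] [-1.7999e+02  7.0000e-02 -1.0000e-02] gap 0.0364 F [-0.6 -0.6 -4.1] t 14.25
[312.26423964 226.59913549]
[248.54153785 223.53249416]
[317.97750313 163.15731012]
[249.63047958 159.64448803]
```

View pics/w8.png

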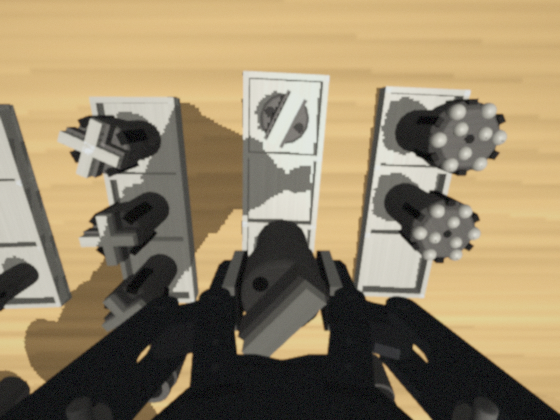

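```bash
python3 -c "
from h import *
s,st=pickle.load(open('w8.pkl','rb')); crop(s,230,60,335,240,3.3,'w8c')
"
```

```text
(no output)
```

View pics/w8c.png

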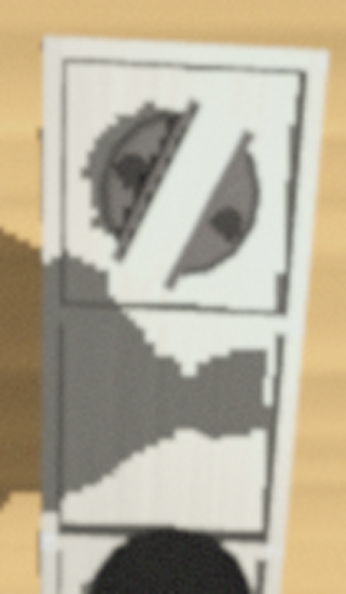

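Request:
carry_out:
  rows:
    - [1,0,5,0,0,0,35]
    - [2,0,17,0,0,0,35]
    - [2.5,0,35,0,0,0,35]
    - [2.5,0,55,0,0,0,35]
    - [2.5,0,75,0,0,0,35]
    - [2.5,0,93,0,0,0,35]
    - [2.5,0,106,0,0,0,35]
    - [2.5,0,114,0,0,0,35]
    - [2.5,0,118,0,0,0,35]
    - [2.5,0,119,0,0,0,35]
    - [2.5,0,119,0,0,0,35]
    - [2.5,0,119,0,0,0,35]

```text
time_s: 15.45
ee_pos: [0.6488, -0.0727, 0.2115]
eef_rot: [180.0, -0.1, 0.0]
wrist_force: [0.1, -1.0, -2.9]
finger_gap: 0.036
```

```bash
python3 -c "
from h import *
s,st=wsnap('w9'); go(.6475,-.0727,.2064)"
```

```text
shift [-1.2 -0.   5.1] turn [ 0.01 -0.08  0.02] at [ 0.6487 -0.0727  0.2115] [ 1.7999e+02 -8.0000e-02  2.0000e-02] gap 0.0364 F [-0.1 -0.1 -2.9] t 15.5
```

View pics/w9.png

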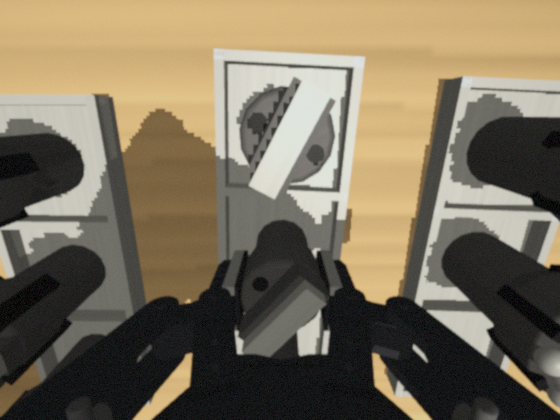

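Request:
carry_out:
  rows:
    - [0,0,1,0,0,0,35]
    - [0,0,2,0,0,0,35]
    - [0,0,3,0,0,0,35]
    - [0,0,3.8,0,0,0,35]
    - [0,0,4.4,0,0,0,35]
    - [0,0,4.8,0,0,0,35]
    - [0,0,4.8,0,0,0,35]
    - [0,0,4.8,0,0,0,35]

```text
time_s: 16.3
ee_pos: [0.6484, -0.0727, 0.2065]
eef_rot: [-180.0, -0.0, 0.0]
wrist_force: [-1.9, 0.8, 4.0]
finger_gap: 0.0364
```

Contact with the floor (force up by about 7 N). Release and retreat.

Request:
carry_out:
  rows:
    - [0,0,0,0,0,0,43]
    - [0,0,0,0,0,0,46]
    - [0,0,0,0,0,0,49]
    - [0,0,0,0,0,0,56]
    - [0,0,0,0,0,0,70]
    - [0,0,0,0,0,0,80]
    - [0,0,0,0,0,0,80]
    - [0,0,-5,0,0,0,80]
    - [0,0,-20,0,0,0,80]
    - [0,0,-45,0,0,0,80]
    - [0,0,-75,0,0,0,95]
    - [0,0,-100,0,0,0,100]
    - [0,0,-112,0,0,0,100]
    - [0,0,-115,0,0,0,100]
    - [0,0,-115,0,0,0,100]

```text
time_s: 17.8
ee_pos: [0.6483, -0.0725, 0.321]
eef_rot: [-180.0, -0.0, 0.0]
wrist_force: [0.4, -0.5, 0.3]
finger_gap: 0.0849
```

```bash
python3 -c "
from h import *
s,st=wsnap('w10'); go(.412,.172,.292)"
```

```text
shift [-235.9 -244.5   28.6] turn [-0.02  0.08  0.03] at [ 0.648  -0.0724  0.3202] [-1.7998e+02  8.0000e-02  3.0000e-02] gap 0.0855 F [-0.4 -0.4 -0.4] t 17.85
```

View pics/w10.png

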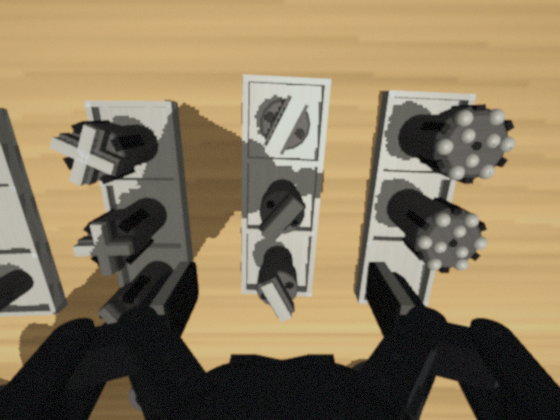

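Request:
carry_out:
  rows:
    - [-6,-6,0,0,0,0,100]
    - [-20,-20,0,0,0,0,100]
    - [-42,-43,0,0,0,0,100]
    - [-70,-72,0,0,0,0,100]
    - [-100,-103,0,0,0,0,100]
    - [-130,-134,0,0,0,0,100]
    - [-160,-165,0,0,0,0,100]
    - [-188,-194,3,0,0,0,100]
    - [-211,-218,10,0,0,0,100]
    - [-226,-234,18,0,0,0,100]
    - [-234,-242,25,0,0,0,100]
    - [-236,-244,28,0,0,0,100]
    - [-236,-244.5,28,0,0,0,100]
    - [-236,-244.5,28,0,0,0,100]
    - [-236,-244.5,28,0,0,0,100]

```text
time_s: 19.35
ee_pos: [0.4132, 0.1709, 0.2932]
eef_rot: [180.0, -0.1, -0.1]
wrist_force: [0.1, -0.6, -0.6]
finger_gap: 0.0855
```

```bash
python3 -c "
from h import *
s,st=wsnap('w11'); go(.412,.172,.2); print(proj(s,[.4093,.1723,.068],st));crop(s,225,165,345,275,5,'w11c')"
```

```text
shift [-1.2 -1.  93.2] turn [ 0.   -0.06 -0.08] at [0.4131 0.171  0.2932] [ 1.8e+02 -6.0e-02 -8.0e-02] gap 0.0852 F [-0.2 -0.4  0.8] t 19.4
[279.98266701 233.49274692]
```

View pics/w11.png

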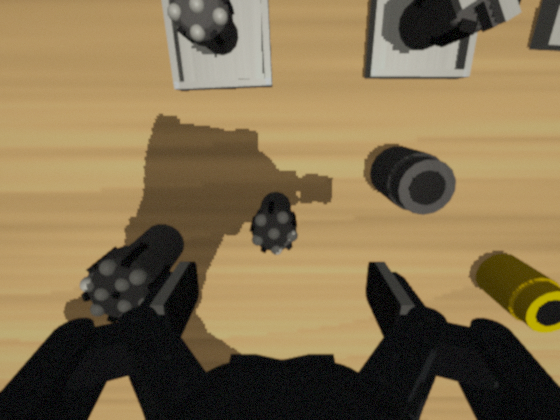

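View pics/w11c.png

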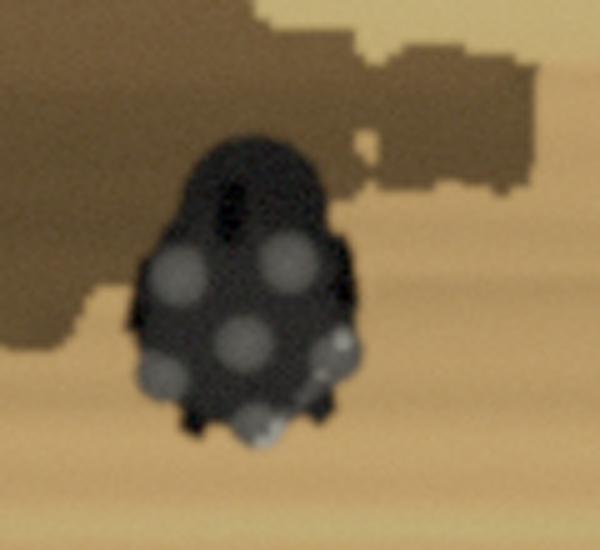

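```bash
python3 -c "
from h import *
s,st=pickle.load(open('w11.pkl','rb')); print(ray(s,273.9,233.4,.069,st), ray(s,225+253/5,165+135/5,0,st)-[.014,0,0])
go(.411,.175,.2083)"
```

```text
[0.40980738 0.17667521 0.069     ] [0.40820637 0.17677411 0.        ]
shift [-2.2 -4.  84.9] turn [ 0.   -0.06 -0.08] at [0.4131 0.171  0.2932] [ 1.8e+02 -6.0e-02 -8.0e-02] gap 0.0852 F [-0.2 -0.4  0.8] t 19.4
```

Request:
carry_out:
  rows:
    - [-2,-3,8,0,0,0,100]
    - [-3.5,-5.3,22,0,0,0,100]
    - [-3.5,-5.3,40,0,0,0,100]
    - [-3.5,-5.3,58,0,0,0,100]
    - [-3.5,-5.3,73,0,0,0,100]
    - [-3.5,-5.3,81,0,0,0,95]
    - [-3.5,-5.3,84,0,0,0,85]
    - [-3.5,-5.3,84,0,0,0,75]
    - [-3.5,-5.3,84,0,0,0,70]

```text
time_s: 20.3
ee_pos: [0.409, 0.1771, 0.2093]
eef_rot: [-180.0, -0.0, 0.0]
wrist_force: [-0.1, 0.4, 0.6]
finger_gap: 0.0599
```

```bash
python3 -c "
from h import *
s,st=wsnap('w12'); go(.4095,.1763,.209)"
```

```text
shift [0.5 0.9 0.4] turn [-0.02 -0.06  0.03] at [0.409  0.1772 0.2094] [-1.7998e+02 -6.0000e-02  3.0000e-02] gap 0.0597 F [ 1.  -0.6  0.5] t 20.35
```

View pics/w12.png

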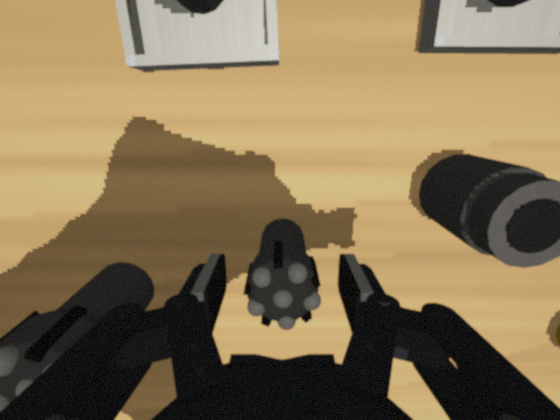

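Centred between the fingers (bit at column 283, pads at 212 and 352). Close.

Request:
carry_out:
  rows:
    - [0.5,0,0,0,0,0,62]
    - [0.5,0,0,0,0,0,54]
    - [0.5,0,0,0,0,0,48]
    - [0.5,0,0,0,0,0,44]
    - [0.5,0,0,0,0,0,41]
    - [0.5,0,0,0,0,0,38]
    - [0.5,0,0,0,0,0,35]
    - [0.5,0,0,0,0,0,31]
    - [0.5,0,0,0,0,0,31]
    - [0.5,0,0,0,0,0,31]
    - [0.5,0,0,0,0,0,31]
  force: 60

```text
time_s: 21.45
ee_pos: [0.4093, 0.177, 0.2092]
eef_rot: [-180.0, -0.0, 0.0]
wrist_force: [-0.2, -0.3, 5.0]
finger_gap: 0.0323
```

```bash
python3 -c "
from h import *
go(.6185,.2175,.335)"
```

```text
shift [ 209.2  -40.5 -125.7] turn [-0.01 -0.02  0.02] at [0.4093 0.177  0.2092] [-1.7999e+02 -2.0000e-02  2.0000e-02] gap 0.0323 F [-0.2 -0.3  5. ] t 21.45
```

Request:
carry_out:
  rows:
    - [0,0,-4,0,0,0,30]
    - [0,0,-12,0,0,0,30]
    - [0,0,-28,0,0,0,30]
    - [0,0,-50,0,0,0,30]
    - [0,0,-75,0,0,0,30]
    - [0,0,-100,0,0,0,30]
    - [2,0,-116,0,0,0,30]
    - [10,-2,-123,0,0,0,30]
    - [25,-5,-125,0,0,0,30]
    - [47,-9,-125,0,0,0,30]
    - [75,-15,-125,0,0,0,30]
    - [107,-21,-125,0,0,0,30]
    - [139,-27,-125,0,0,0,30]
    - [168,-33,-125,0,0,0,30]
    - [192,-38,-125,0,0,0,30]
    - [206,-40,-125,0,0,0,30]
    - [211,-41,-125,0,0,0,30]
    - [211,-41,-125,0,0,0,30]
    - [211,-41,-125,0,0,0,30]

```text
time_s: 23.35
ee_pos: [0.6195, 0.218, 0.3334]
eef_rot: [180.0, 0.1, 0.0]
wrist_force: [-1.2, -0.1, -2.4]
finger_gap: 0.0324
```

```bash
python3 -c "
from h import *
s,st=wsnap('w13'); go(.6185,.2175,.2172);crop(s,230,60,335,240,3.3,'w13c')
for dx in(-.033,.033):
  for dy in (-.033,.033): print(proj(s,[.6182+dx-.045*dy,.2174+dy+.045*dx,.018],st))"
```

```text
shift [ -0.7   0.6 116.4] turn [0.01 0.09 0.02] at [0.6194 0.2181 0.3336] [1.7999e+02 9.0000e-02 2.0000e-02] gap 0.0328 F [ 0.3 -0.4 -1.8] t 23.4
[315.42605447 224.05935607]
[252.56222438 226.70055818]
[314.78530548 161.14212101]
[247.41943793 164.18449484]
```

View pics/w13.png

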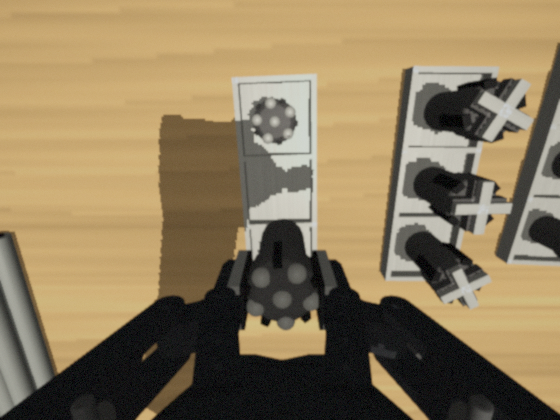

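View pics/w13c.png

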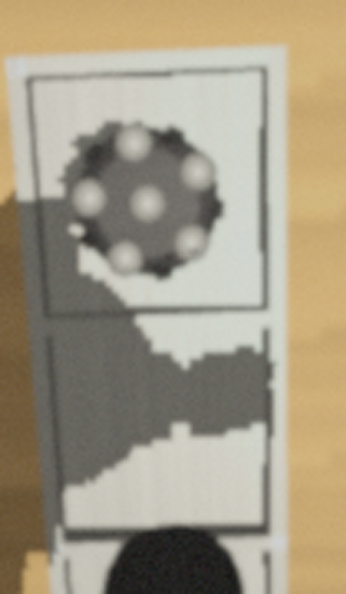

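Request:
carry_out:
  rows:
    - [1,-1,5,0,0,0,30]
    - [1.5,-2,17,0,0,0,30]
    - [1.5,-2,35,0,0,0,30]
    - [1.5,-2,55,0,0,0,30]
    - [1.5,-2,75,0,0,0,30]
    - [1.5,-2,93,0,0,0,30]
    - [1.5,-2,105,0,0,0,30]
    - [1.5,-2,111,0,0,0,30]
    - [1.5,-2,114,0,0,0,30]
    - [1.5,-2,114,0,0,0,30]
    - [1.5,-2,114,0,0,0,30]

```text
time_s: 24.5
ee_pos: [0.6222, 0.2202, 0.2207]
eef_rot: [-180.0, -0.1, 0.0]
wrist_force: [0.3, -0.0, -2.5]
finger_gap: 0.0322
```

```bash
python3 -c "
from h import *
s,st=wsnap('w14'); go(.621,.22,.2152)"
```

```text
shift [-1.2  0.2  5.6] turn [-0.03 -0.09  0.03] at [0.6222 0.2202 0.2208] [-1.7997e+02 -9.0000e-02  3.0000e-02] gap 0.0322 F [ 0.2 -0.1 -2.2] t 24.55
```

View pics/w14.png

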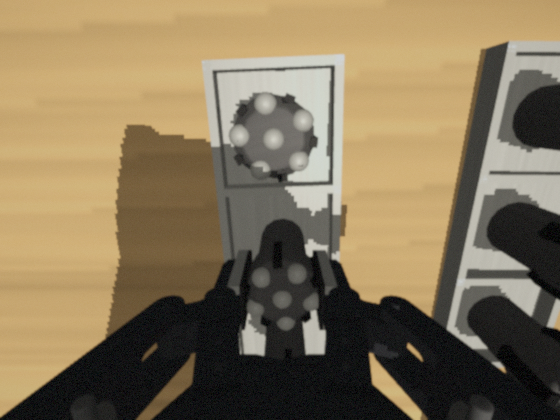

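Request:
carry_out:
  rows:
    - [0,0,1.5,0,0,0,30]
    - [0,0,3,0,0,0,30]
    - [0,0,4,0,0,0,30]
    - [0,0,4.7,0,0,0,30]
    - [0,0,5.2,0,0,0,30]
    - [0,0,5.2,0,0,0,30]
    - [0,0,5.2,0,0,0,30]

```text
time_s: 25.25
ee_pos: [0.6219, 0.2201, 0.2153]
eef_rot: [-180.0, -0.0, 0.0]
wrist_force: [-1.9, 0.1, 4.1]
finger_gap: 0.0324
```

Request:
carry_out:
  rows:
    - [0,0,0,0,0,0,38]
    - [0,0,0,0,0,0,41]
    - [0,0,0,0,0,0,44]
    - [0,0,0,0,0,0,51]
    - [0,0,0,0,0,0,65]
    - [0,0,0,0,0,0,75]
    - [0,0,0,0,0,0,75]
    - [0,0,-5,0,0,0,75]
    - [0,0,-20,0,0,0,75]
    - [0,0,-45,0,0,0,80]
    - [0,0,-75,0,0,0,95]
    - [0,0,-98,0,0,0,100]
    - [0,0,-107,0,0,0,100]
    - [0,0,-110,0,0,0,100]
    - [0,0,-110,0,0,0,100]

```text
time_s: 26.75
ee_pos: [0.6215, 0.2203, 0.3247]
eef_rot: [-180.0, 0.0, 0.0]
wrist_force: [0.9, -0.5, -0.8]
finger_gap: 0.0855
```

```bash
python3 -c "
from h import *
s,st=wsnap('w15'); go(.372,.285,.306)"
```

```text
shift [-249.3  -64.9   18.3] turn [0.01 0.08 0.03] at [0.6214 0.2203 0.324 ] [1.7999e+02 8.0000e-02 3.0000e-02] gap 0.0858 F [0.2 0.3 0.1] t 26.8
```

View pics/w15.png

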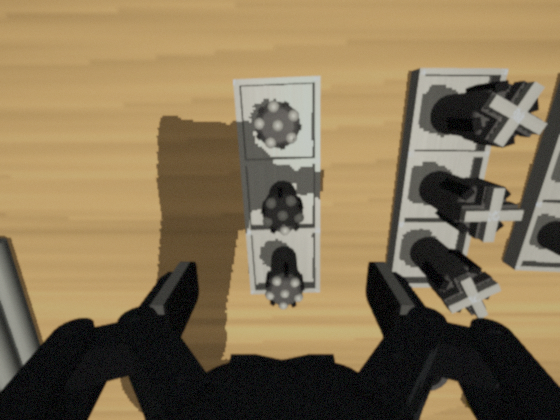

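Small bit stands well. Now the large one.

Request:
carry_out:
  rows:
    - [-6,-2,0,0,0,0,100]
    - [-20,-5,0,0,0,0,100]
    - [-42,-11,0,0,0,0,100]
    - [-70,-18,0,0,0,0,100]
    - [-102,-26,0,0,0,0,100]
    - [-135,-35,0,0,0,0,100]
    - [-167,-43,0,0,0,0,100]
    - [-197,-51,2,0,0,0,100]
    - [-222,-58,7,0,0,0,100]
    - [-239,-62,13,0,0,0,100]
    - [-247,-64,17,0,0,0,100]
    - [-249,-65,18,0,0,0,100]
    - [-249,-65,18,0,0,0,100]
    - [-249,-65,18,0,0,0,100]

```text
time_s: 28.2
ee_pos: [0.3738, 0.2848, 0.3068]
eef_rot: [180.0, -0.1, -0.0]
wrist_force: [-0.1, -0.5, -0.3]
finger_gap: 0.0855
```

```bash
python3 -c "
from h import *
s,st=wsnap('w16'); go(.372,.285,.226); print(proj(s,[.3702,.283,.088],st));crop(s,215,165,345,285,5,'w16c')"
```

```text
shift [-1.9 -0.2 80.9] turn [-0.01 -0.08 -0.05] at [0.3738 0.2848 0.3069] [-1.7999e+02 -8.0000e-02 -5.0000e-02] gap 0.0858 F [ 1.   0.3 -0.7] t 28.25
[284.55633733 236.6068941 ]
```

View pics/w16.png

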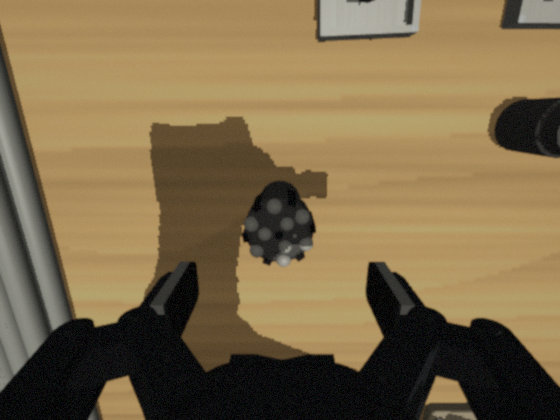

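View pics/w16c.png

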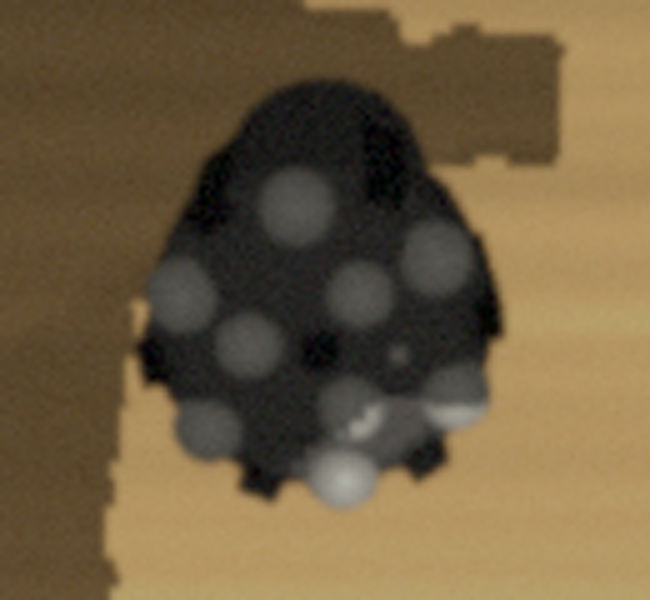

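```bash
python3 -c "
from h import *
s,st=pickle.load(open('w16.pkl','rb')); print(ray(s,278.7,234.6,.085,st), ray(s,280,181,0,st)-[.02,0,0])
go(.3725,.287,.224)"
```

```text
[0.3704416 0.2871514 0.085    ] [0.37014978 0.28672352 0.        ]
shift [-1.4 -2.2 82.9] turn [-0.01 -0.08 -0.05] at [0.3738 0.2848 0.3069] [-1.7999e+02 -8.0000e-02 -5.0000e-02] gap 0.0858 F [ 1.   0.3 -0.7] t 28.25
```

Request:
carry_out:
  rows:
    - [-2,-1,8,0,0,0,100]
    - [-3.3,-2.2,22,0,0,0,100]
    - [-3.3,-2.2,40,0,0,0,100]
    - [-3.3,-2.2,58,0,0,0,100]
    - [-3.3,-2.2,72,0,0,0,100]
    - [-3.3,-2.2,80,0,0,0,100]
    - [-3.3,-2.2,83,0,0,0,95]
    - [-3.3,-2.2,83,0,0,0,85]
    - [-3.3,-2.2,83,0,0,0,85]

```text
time_s: 29.15
ee_pos: [0.3697, 0.2873, 0.2241]
eef_rot: [-180.0, -0.0, 0.0]
wrist_force: [0.2, -0.2, 0.0]
finger_gap: 0.0728
```

```bash
python3 -c "
from h import *
s,st=wsnap('w17'); go(.3705,.287,.2235)"
```

```text
shift [0.8 0.3 0.7] turn [-0.03 -0.05  0.02] at [0.3697 0.2873 0.2242] [-1.7997e+02 -5.0000e-02  2.0000e-02] gap 0.0728 F [-0.   0.1  0.2] t 29.2
```

View pics/w17.png

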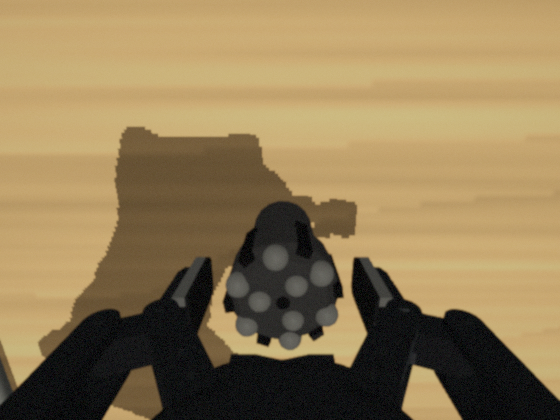

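Centred (bit at column 283 between pads). Close.

Request:
carry_out:
  rows:
    - [0.8,0.2,0,0,0,0,78]
    - [0.8,0.2,0,0,0,0,72]
    - [0.8,0.2,0,0,0,0,68]
    - [0.8,0.2,0,0,0,0,65]
    - [0.8,0.2,0,0,0,0,62]
    - [0.8,0.2,0,0,0,0,59]
    - [0.8,0.2,0,0,0,0,56]
    - [0.8,0.2,0,0,0,0,52]
    - [0.8,0.2,0,0,0,0,48]
    - [0.8,0.2,0,0,0,0,48]
    - [0.8,0.2,0,0,0,0,48]
    - [0.8,0.2,0,0,0,0,48]
  force: 80

```text
time_s: 30.4
ee_pos: [0.3703, 0.287, 0.2242]
eef_rot: [-180.0, -0.0, 0.0]
wrist_force: [-1.0, -1.9, 6.8]
finger_gap: 0.0492
```

```bash
python3 -c "
from h import *
go(.566,-.197,.352)"
```

```text
shift [ 195.6  484.  -128.1] turn [-0.03 -0.01  0.02] at [0.3703 0.287  0.2242] [-1.7997e+02 -1.0000e-02  2.0000e-02] gap 0.0492 F [-1.  -1.9  6.8] t 30.4
```

Request:
carry_out:
  rows:
    - [0,0,-4,0,0,0,48]
    - [0,0,-12,0,0,0,48]
    - [0,0,-28,0,0,0,48]
    - [0,0,-50,0,0,0,48]
    - [0,0,-75,0,0,0,48]
    - [0,0,-100,0,0,0,48]
    - [0,0,-120,0,0,0,48]
    - [0,0,-131,0,0,0,48]
    - [0,0,-135,0,0,0,48]
    - [0,0,-135,0,0,0,48]

```text
time_s: 31.4
ee_pos: [0.3699, 0.2871, 0.3586]
eef_rot: [180.0, 0.0, 0.0]
wrist_force: [0.4, -0.1, -7.6]
finger_gap: 0.0494
```

Request:
carry_out:
  rows:
    - [3,7,0,0,0,0,48]
    - [9,22,0,0,0,0,48]
    - [20,48,0,0,0,0,48]
    - [33,82,0,0,0,0,48]
    - [48,118,0,0,0,0,48]
    - [63,155,0,0,0,0,48]
    - [78,193,0,0,0,0,48]
    - [93,231,0,0,0,0,48]
    - [108,269,0,0,0,0,48]
    - [123,307,0,0,0,0,48]
    - [138,345,0,0,0,0,48]
    - [153,382,0,0,0,0,48]
    - [168,417,0,0,0,0,48]
    - [181,448,0,0,0,0,48]
    - [190,470,0,0,0,0,48]
    - [195,481,0,0,0,0,48]
    - [196,484,0,0,0,0,48]
    - [196,484,0,0,0,0,48]
    - [196,484,0,0,0,0,48]
    - [196,484,0,0,0,0,48]

```text
time_s: 33.4
ee_pos: [0.5664, -0.1952, 0.3585]
eef_rot: [-179.9, 0.0, 0.1]
wrist_force: [-0.6, -1.2, -7.1]
finger_gap: 0.0492
```

```bash
python3 -c "
from h import *
s,st=wsnap('w18'); go(.566,-.196,.234);crop(s,225,110,345,240,4,'w18c')
for dx in(-.033,.033):
  for dy in (-.033,.033): print(proj(s,[.5634+dx+.043*dy,-.1967+dy-.043*dx,.018],st))"
```

```text
shift [ -0.4   0.7 124.7] turn [-0.06  0.02  0.13] at [ 0.5664 -0.1954  0.3587] [-1.7994e+02  2.0000e-02  1.3000e-01] gap 0.0494 F [ 0.4  0.6 -6.2] t 33.45
[311.50227931 220.20509933]
[253.31488032 217.7141147 ]
[316.22963813 162.17090689]
[254.2196363  159.37181819]
```

View pics/w18.png

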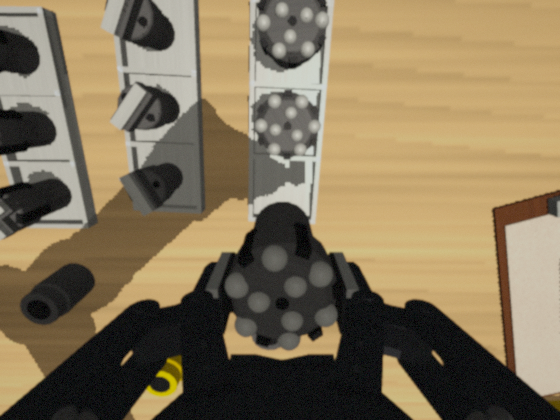

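View pics/w18c.png

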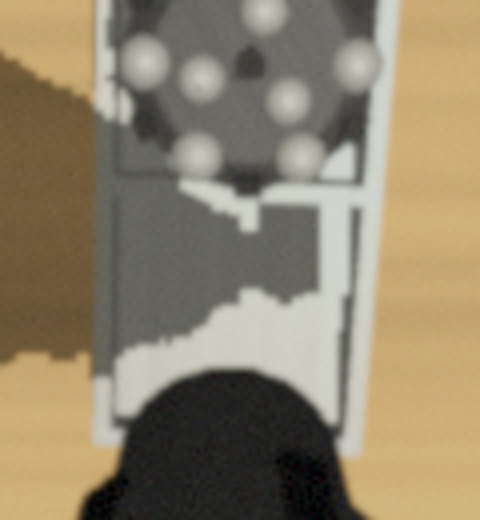

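Request:
carry_out:
  rows:
    - [0,0.5,5,0,0,0,48]
    - [-0.5,0.7,17,0,0,0,48]
    - [-0.5,0.7,36,0,0,0,48]
    - [-0.5,0.7,58,0,0,0,48]
    - [-0.5,0.7,80,0,0,0,48]
    - [-0.5,0.7,99,0,0,0,48]
    - [-0.5,0.7,112,0,0,0,48]
    - [-0.5,0.7,119,0,0,0,48]
    - [-0.5,0.7,123,0,0,0,48]
    - [-0.5,0.7,124,0,0,0,48]
    - [-0.5,0.7,124,0,0,0,48]
    - [-0.5,0.7,124,0,0,0,48]

```text
time_s: 34.65
ee_pos: [0.5663, -0.1977, 0.2355]
eef_rot: [180.0, -0.1, 0.0]
wrist_force: [-0.0, 0.1, -6.9]
finger_gap: 0.0489
```

```bash
python3 -c "
from h import *
s,st=wsnap('w19'); go(.566,-.196,.2302)"
```

```text
shift [-0.3 -1.7  5.2] turn [ 0.02 -0.08  0.03] at [ 0.5663 -0.1977  0.2354] [ 1.7998e+02 -8.0000e-02  3.0000e-02] gap 0.0492 F [-0.5 -0.4 -6.6] t 34.7
```

View pics/w19.png

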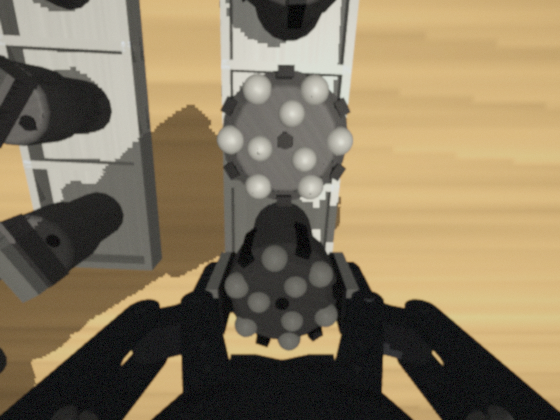

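Request:
carry_out:
  rows:
    - [0,-1,1.5,0,0,0,48]
    - [0,-1,3,0,0,0,48]
    - [0,-1,3.9,0,0,0,48]
    - [0,-1,4.5,0,0,0,48]
    - [0,-1,5,0,0,0,48]
    - [0,-1,5,0,0,0,48]
    - [0,-1,5,0,0,0,48]

```text
time_s: 35.4
ee_pos: [0.5659, -0.1966, 0.2303]
eef_rot: [-180.0, -0.0, 0.0]
wrist_force: [-2.1, 1.3, 2.9]
finger_gap: 0.0491
```

Floor contact (−6.6 → +2.9 N). Release.

Request:
carry_out:
  rows:
    - [0,0,0,0,0,0,57]
    - [0,0,0,0,0,0,60]
    - [0,0,0,0,0,0,63]
    - [0,0,0,0,0,0,70]
    - [0,0,0,0,0,0,80]
    - [0,0,0,0,0,0,95]
    - [0,0,0,0,0,0,95]
    - [0,0,-5,0,0,0,95]
    - [0,0,-20,0,0,0,95]
    - [0,0,-45,0,0,0,95]
    - [0,0,-75,0,0,0,95]
    - [0,0,-100,0,0,0,100]
    - [0,0,-125,0,0,0,100]
    - [0,0,-140,0,0,0,100]
    - [0,0,-145,0,0,0,100]
    - [0,0,-145,0,0,0,100]

```text
time_s: 37.0
ee_pos: [0.566, -0.1966, 0.376]
eef_rot: [180.0, -0.1, 0.0]
wrist_force: [-0.6, 0.9, -0.3]
finger_gap: 0.0854
```

Request:
carry_out:
  rows:
    - [-10,5,0,0,0,0,100]
    - [-40,20,0,0,0,0,100]
    - [-75,40,0,0,0,0,100]
    - [-110,60,0,0,0,0,100]
    - [-135,80,0,0,0,0,100]
    - [-145,90,0,0,0,0,100]
    - [-145,90,0,0,0,0,100]
    - [-145,90,0,0,0,0,100]

```text
time_s: 37.8
ee_pos: [0.4219, -0.286, 0.3743]
eef_rot: [-179.9, -0.0, 0.1]
wrist_force: [-0.3, 0.2, 0.2]
finger_gap: 0.0851
```

```bash
python3 -c "
from h import *
s=snap('top','top1');crop(s,130,80,410,290,2.8,'tF'); s=snap('scene','scene1')
print(manip.state()['time_s'])"
```

```text
37.9
```

View pics/tF.png

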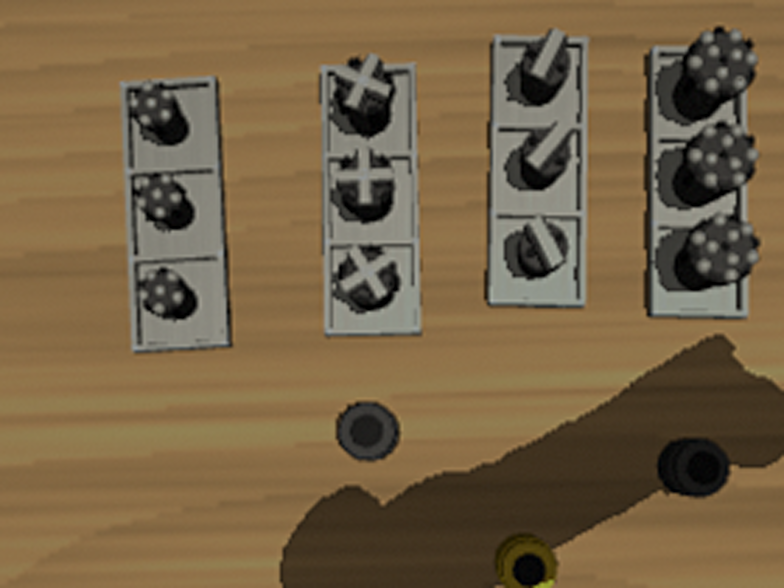

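View pics/scene1.png

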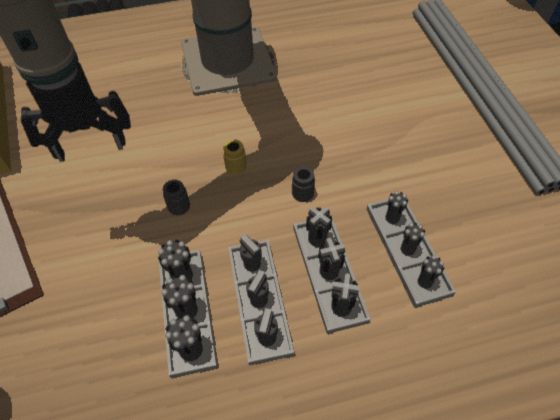

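All four bits stand upright in their own compartments. In the scene view the bushings are at (176,197) and (303,184), and the yellow one is at (234,156), all unchanged. Handing in.

```bash
python3 -c "
from h import *
print(manip.hand_in())"
```

```text
the job is handed in; nothing more can be done
None
```

All four bits are put away, each standing upright in the empty compartment of its own tray, and I handed the job in at about 38 s of the 96 s allowed.

- **Moves:** I moved them in the order cross, chisel, small button, large button. Each was gripped by its head and lowered slowly until the wrist force showed it touching the tray floor (a swing of about 6–10 N). I then released it and drew the gripper straight up.
- **Final checks:** The last top and scene pictures show every bit upright in the right tray. The two bushings and the yellow look-alike are where they started, and the gripper is clear of everything.
- **Disagreements:** The cameras differed by 2–5 mm on bit and tray positions. I went mainly by the wrist camera, which was well inside the 13 mm or more of room in each compartment. The finger opening read 1.4–1.8 mm less than the head diameters on all four grips.
- **Not checked:** I never measured how far each bit sits from the centre of its compartment after release. That check was by eye only.

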